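Turn the red-capped vial to the reader and scan it

ROBOT

A 6-joint arm with a two-finger parallel gripper is mounted at the origin on the work surface. World frame = base frame: x ahead of the robot, y to its left, z up, the work surface at z = 0. Lengths are in m, angles in rad, forces in N, time in s.
With the tool pointing down it reaches from about 0.275 to 0.775 m from the base axis. Payload 14.6 kg.
Tool frame: the origin (TCP) lies midway between the tips of the shut fingers; the grasp point (between the pads) lies 19 mm behind it; z points along the fingers, y is the line along which they close (so a half turn about z gives the same grasp; the last joint's range is limited). The gripper opens to 85 mm and grips with 20 to 120 N. Pads are 22 mm wide; open, the fingers measure 114 mm over their backs; the gripper's body (76 mm by 85 mm) begins 54 mm behind the grasp point. The pads swing forward as they close: fully open they stand 13 mm farther back than shut.
Start: joints at [1.065, 0.263, -0.048, 1.259, 0, 1.415], TCP at [0.18, 0.493, 0.231] pointing down, gripper open.
Joint ranges: [-2.65, 2.65], [-0.89, 1.7], [-1.18, 1.37], [-2.13, 2.11], [-1.35, 1.29], [-3.14, 3.14]. Speed limits (rad/s): [1.89, 1.89, 2.57, 2.79, 3.14, 3.14].

INTERFACE

Orientations are given as [roll, pitch, yaw] about the fixed x, y, z axes, in that order (R = Rz(yaw) Ry(pitch) Rx(roll)).
In Python, from rig import * gives the robot as it stands.
- The arm moves only by the tool drive_tool, never from a script. Its argument "increments" is a list of rows, each an object with "grip": the finger opening in cm, from 0 to 8.54; "linear": the shift along the world's x, y, z in cm, a list of three; "angular": the turn, a rotation vector about the world's x, y, z in rad, a list of three. In form: [{"grip": grip, "linear": [x, y, z], "angular": [ax, ay, az]}, ...]. A call has 1 to 10 rows; each row shifts and turns the commanded pose from where the row before left it; what a row does not reach is not made up. A row lasts 1/8 s, in which the tool goes at most 62.5 mm and 10.7 degrees, less where a joint would pass 70% of its speed; a pose out of reach is approached as far as the arm can. A call with a gripper value outside its range is refused whole. The fingers move at their own pace and stop on an object; "force" is the grip in N (left out, the last holds). Time passes only in rows, so rows that do not move let the fingers close. It gives the time, the measured TCP pose, the force, the opening and the grip force at its end, in the units of the state.
- state(): the state, without advancing time (a new reading comes with each control period).
- grab_frame(name): name is "side" or "top" or "wrist"; returns the picture (480x640x3 uint8, blue, green, red); there is no depth.
- get_calibration(name): a dict with "K" (3x3 intrinsics, pixels), "R" (3x3) and "t" (3): a world point X has camera coordinates R X + t; the wrist camera has in their place "tool_from_camera" (4x4, takes a point from camera to tool coordinates, whose origin is the TCP and whose axes are the flange's). Camera axes: x right, y down, z forward; pixel columns grow to the right and rows downward; lengths in m; the calibration is good to about 2 mm. A picture is of the moment at which its call begins: read the wrist's pose just before it. get_calibration takes no time and is no camera call.
- hand_in(): hands the job in; it is judged then, once.
Trained networks look in the newest picture that a camera, given by its name, has taken for a name from the list of things; names that differ only in an ending like _2 or _b are one class to them, and where a whole thing is asked for, a point or a joint stands for the part that bears it (a point fixed in the world has none). Each returns a list of dicts, best first, with "confidence" (0 to 1); they miss things now and then, are a little off and sometimes report something else, mostly with a low value. They report only what shows in the picture. A call takes as long as a camera call. They do not tell look-alikes from the thing itself.
- regions_of(camera, name): "pixels" (480x640 bool, what is visible of it) and "location" ([column, row] in pixels, amid what is visible of it).
The state is a dict: "time_s": time; "joints": joint angles; "joint_velocities": joint speeds; "tau": joint torques, N m; "position": TCP position; "orientation": TCP orientation; "ft_force": force on the tool from outside, world axes, zero at the start; "moment": the same for the moment, N m; "width": opening from 0.0 (shut) to 1.0 (fully open); "grip_force": force on a finger pad.
Only numpy, scipy, OpenCV 4.12 (cv2) and the standard library are available. Lean on these libraries where they do the work, as an engineer would, in place of code of your own. Each camera call takes 0.05 s, during which the arm holds its last target. There are 200 camera calls.

TASK

Push the sample carousel round by the blue tabs on its rim until the red-capped vial stands in line with the reader's yellow pointer and the carousel is still, then press the green scan button all the way down and let it come up again. Do not press the button before the vial is lined up, and do not touch or lift any vial or disturb the loose things on the bench.

Things in the scene. Friction and masses are not known exactly. Their poses are not given: they have to be found in the camera images.
- reader: fixed reader: white round base (88 mm radius) with a white column (30 mm radius, top at 97 mm with a yellow bar) up through the turntable's middle. Origin on the turntable's axis at bench level, z up; its front is its own -x, roughly towards the robot. The yellow bar and a flat yellow pointer strip on the bench (26 mm wide, 6 mm high, out to 178 mm from the axis) show the front
- pointer (a point): where the yellow pointer wants the vial's centre: in the reader's front direction, 70 mm from the axis, 60 mm above the bench; fixed to the reader, it does not turn
- carousel: grey turntable disc, radius 112 mm, top 32 mm above the bench. Origin on the axis at its underside (20 mm up), z up, x towards the red-capped vial. Turns either way without stops; light friction (0.08 N m, under 1 N at the rim) stops it at once when the push ends. Six white cups (35 mm wide, tops 50 mm above the bench) stand 70 mm from the axis every 60 degrees, the first at +x
- tab (a point): middle of the top of one of six upright blue finger tabs on the rim, the one 30 degrees (anticlockwise from above) from the red-capped vial; the others follow every 60 degrees, midway between the cups. Each spans 96 to 124 mm from the axis, is 8 mm thick, top 75 mm above the bench, fixed to the disc. Push it sideways along the rim; between tabs the rim is free
- vial_red_c (a point): centre (half-way up) of the red-capped amber vial, 26 mm in diameter and 50 mm high, loose and upright in the turntable's cup at its +x, 70 mm from the axis; its top is 85 mm above the bench. Not to be touched
- scan (a joint): travel of the green scan button in m: 0 released, 0.006 fully down; its spring needs 3.5 N to be fully down and returns it when let go
- scan_top (a point): centre of the top face of the green scan button (17 mm radius), facing up, on a white console 110 mm x 130 mm x 30 mm that is fixed on the bench beside the reader, to the robot's right
- vial1_c (a point): centre of the amber vial with a white cap, same size as the red-capped one, standing in one of the other five cups. Not to be touched
- vial2_c (a point): centre of the amber vial with a blue cap, same size as the red-capped one, standing in one of the other five cups. Not to be touched
- vial3_c (a point): centre of the amber vial with a white cap, same size as the red-capped one, standing in one of the other five cups. Not to be touched
- vial4_c (a point): centre of the amber vial with a green cap, same size as the red-capped one, standing in one of the other five cups. Not to be touched
- vial5_c (a point): centre of the amber vial with a black cap, same size as the red-capped one, standing in one of the other five cups. Not to be touched
- beaker: clear beaker, 64 mm wide, 85 mm high, standing on the bench; origin at the centre of its underside. Leave alone
- reagent: amber bottle with blue cap, 60 mm wide, 130 mm high, standing on the bench; origin at the centre of its underside. Leave alone
- dish: shallow round dish, 88 mm wide, 14 mm high, on the bench; origin at the centre of its underside. Leave alone
- eraser: small white eraser 45 x 22 x 13 mm on the bench; origin at the centre of its underside. Leave alone
There are look-alikes about, which are no part of the job. What is shaped like the part that bears vial3_c but pink is not meant. What is shaped like the part that bears vial4_c but pink is not meant.

How it is judged:
By the outcome, as a careful person would: the job done as asked, in the order asked, and still so for the second after the job is handed in, with the robot touching nothing.
It also fails if it takes over 58 s, if anything falls off the work surface, if the arm or the gripper's body presses on something with over 40 N, if the wrist force passes 120 N, or if a joint passes its speed limit or range.

## Working session

There is one attempt and no reset: what is moved stays moved. The work goes in short steps, Python scripts to look and compute and a tool call to move; the robot and the scene stay as the last step left them, time stands still between calls to the robot, and variables do not carry over. Pictures are saved under pics/ and viewed, at most 10 in all, crops included, and the job is handed in when it is done.

Besides the shell and the picture viewer there is one more tool, called as a command line: name --argument value ..., lists and objects as JSON in quotes. drive_tool: Moves the arm, as the interface text tells. Its arguments: {"type":"object","properties":{"increments":{"type":"array"},"force":{"type":"number"}},"required":["increments"]}

```bash
mkdir -p pics; cat > h.py <<'E'
from rig import *
import numpy as np, cv2
def ray(cam,uv):
    c=get_calibration(cam);K=np.array(c["K"]);
    if "R" in c: R=np.array(c["R"]);t=np.array(c["t"]);o=-R.T@t;M=R.T
    else:
        from scipy.spatial.transform import Rotation as Ro
        s=state();T=np.array(c["tool_from_camera"]);Rt=Ro.from_euler('xyz',s["orientation"]).as_matrix()
        o=Rt@T[:3,3]+np.array(s["position"]);M=Rt@T[:3,:3]
    return o,M@np.linalg.solve(K,[uv[0],uv[1],1.])
def at(cam,uv,z):
    o,d=ray(cam,uv);return o+d*(z-o[2])/d[2]
def proj(cam,X):
    c=get_calibration(cam);p=np.array(c["K"])@(np.array(c["R"])@np.array(X)+np.array(c["t"]));return p[:2]/p[2]
E
python3 - <<'E'
from h import *
a=grab_frame("top");cv2.imwrite("pics/top.png",a)
b=grab_frame("side");cv2.imwrite("pics/side.png",b)
for n,z in [("reader",.097),("carousel",.032),("vial_red_c",.06),("scan_top",.036),("tab",.075),("beaker",.04),("reagent",.06)]:
    for r in regions_of("top",n)[:6]: print(n,round(r["confidence"],2),r["location"],r["pixels"].sum(),at("top",r["location"],z).round(3))
E
```

```text
carousel 0.8 [295.4, 244.0] 6689 [ 0.532 -0.009  0.032]
vial_red_c 0.47 [315.3, 207.1] 136 [ 0.611 -0.054  0.06 ]
scan_top 0.77 [397.7, 261.1] 185 [ 0.492 -0.237  0.036]
tab 0.88 [294.3, 244.9] 6201 [ 0.526 -0.008  0.075]
tab 0.32 [438.5, 160.1] 909 [ 0.711 -0.325  0.075]
beaker 0.75 [362.5, 151.8] 823 [ 0.741 -0.162  0.04 ]
reagent 0.72 [436.2, 161.1] 887 [ 0.713 -0.324  0.06 ]
```

View pics/top.png

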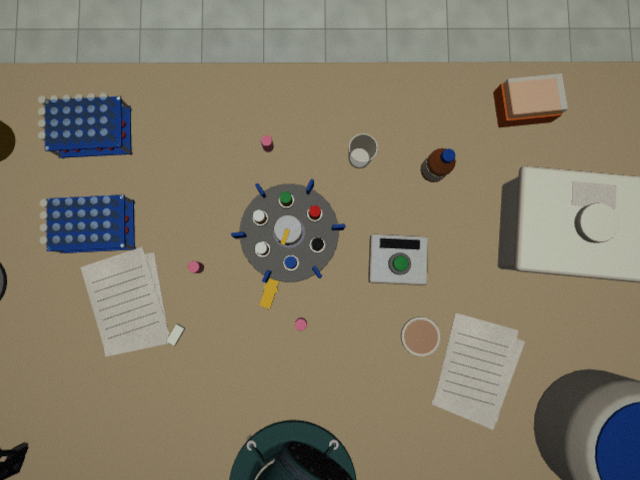

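View pics/side.png

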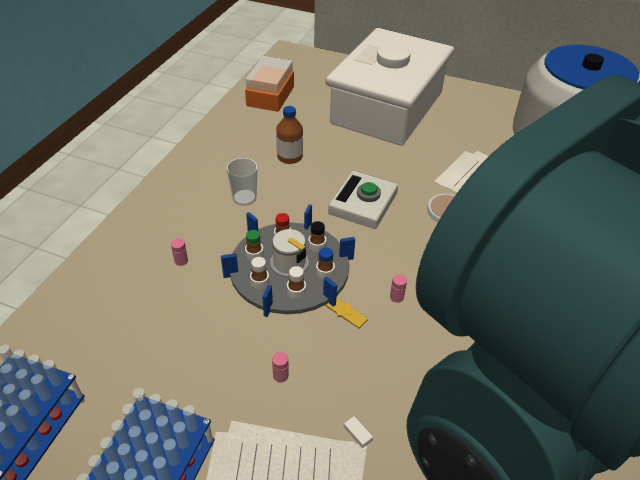

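The top view shows the carousel at about (289,232), with the red cap at (315,212), upper right. The pointer strip runs down-left at (270,293), the green button is at (400,263), and the pink decoys stand clear at (301,325), (195,267) and (267,143). Next I measure the angles by colour.

```bash
cat > m.py <<'E'
from h import *
def measure(a,show=True):
    hsv=cv2.cvtColor(a,cv2.COLOR_BGR2HSV)
    def blobs(lo,hi,box,z,mn=8):
        m=cv2.inRange(hsv,np.array(lo),np.array(hi));k=np.zeros_like(m);x0,y0,x1,y1=box;k[y0:y1,x0:x1]=m[y0:y1,x0:x1]
        n,l,s,c=cv2.connectedComponentsWithStats(k)
        return [(c[i].round(1),s[i,4],at("top",c[i],z)) for i in range(1,n) if s[i,4]>=mn]
    return blobs
E
python3 - <<'E'
from m import *
a=grab_frame("top");B=measure(a)
for n,lo,hi,box,z in [("yellow",(15,120,120),(32,255,255),(225,170,360,315),.006),("red",(0,150,90),(6,255,255),(230,170,350,290),.085),("red2",(174,150,90),(180,255,255),(230,170,350,290),.085),("blue",(105,140,40),(125,255,255),(220,170,350,290),.065),("green",(45,100,50),(80,255,255),(360,220,440,290),.037)]:
    for c,s,p in B(lo,hi,box,z): print(n,c,s,p.round(4))
# disc fit
hsv=cv2.cvtColor(a,cv2.COLOR_BGR2HSV)
m=cv2.inRange(hsv,np.array((0,0,40)),np.array((180,40,130)));k=np.zeros_like(m);k[175:290,230:345]=m[175:290,230:345]
k=cv2.morphologyEx(k,cv2.MORPH_OPEN,np.ones((5,5)))
n,l,s,c=cv2.connectedComponentsWithStats(k);i=1+np.argmax(s[1:,4])
cn=max(cv2.findContours((l==i).astype(np.uint8),0,1)[0],key=len)[:,0]
P=np.array([at("top",u,.032)[:2] for u in cv2.convexHull(cn)[:,0]])
A=np.c_[2*P,np.ones(len(P))];x=np.linalg.lstsq(A,(P**2).sum(1),rcond=None)[0];print("disc",x[:2],np.sqrt(x[2]+x[:2]@x[:2]))
ce=x[:2]
c4=a[165:325,215:450];cv2.imwrite("pics/z.png",cv2.resize(c4,None,fx=3.4,fy=3.4,interpolation=cv2.INTER_CUBIC))
for n in "xy": pass
print("cam",ray("top",(320,240)), at("top",(301,325),.04),at("top",(421,337),.01),at("top",(195,267),.04),at("top",(267,143),.04))
E
```

```text
yellow [284.5 236.6] 66 [0.5513 0.0168 0.006 ]
yellow [268.6 293. ] 357 [0.4224 0.053  0.006 ]
red [314.4 210.8] 105 [ 0.5983 -0.0515  0.085 ]
blue [309.7 185.3] 43 [ 0.6584 -0.0418  0.065 ]
blue [259.9 189.2] 40 [0.6501 0.0676 0.065 ]
blue [337.8 226.2] 40 [ 0.5673 -0.1026  0.065 ]
blue [237.5 234. ] 43 [0.5512 0.1159 0.065 ]
blue [290.3 261.9] 101 [0.4899 0.0011 0.065 ]
blue [316.8 271.6] 44 [ 0.4685 -0.056   0.065 ]
blue [266.1 275.6] 48 [0.4606 0.0533 0.065 ]
green [400.1 263. ] 178 [ 0.4876 -0.2425  0.037 ]
disc [0.55889884 0.00593095] 0.1100817221074943
cam (array([ 0.43644613, -0.03934092,  1.07754099]), array([ 0.0990088 , -0.02378528, -0.99490178])) [ 0.35274017 -0.02108715  0.04      ] [ 0.32167585 -0.29097896  0.01      ] [0.48114463 0.21288226 0.04      ] [0.76187362 0.05465108 0.04      ]
```

View pics/z.png

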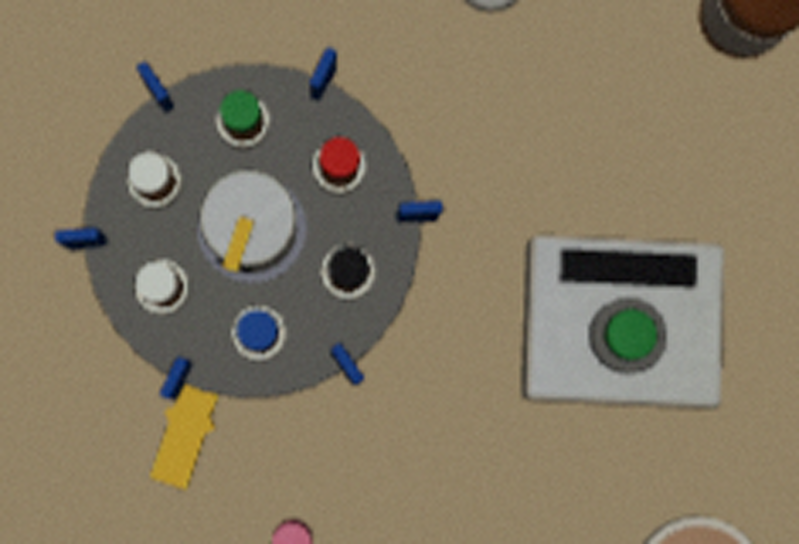

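```bash
python3 - <<'E'
from h import *
s=state();print(s["orientation"],s["position"],s["width"],s["time_s"])
p=at("top",(284.5,236.6),.097);print("bar",p, np.degrees(np.arctan2(p[1]-.0061,p[0]-.5594)))
E
```

```text
[-3.14156734e+00 -1.46518367e-06  2.79080568e+00] [0.18039888 0.49302597 0.2312623 ] 0.999126846989958 0.5
bar [0.54162462 0.01199471 0.097     ] 161.65332450056414
```

drive_tool --increments '[{"grip": 0, "linear": [3.5, -3.5, 0], "angular": [0, 0, 0]}, {"grip": 0, "linear": [4, -4, 0], "angular": [0, 0, 0]}, {"grip": 0, "linear": [4, -4, 0], "angular": [0, 0, 0]}, {"grip": 0, "linear": [4, -4, 0], "angular": [0, 0, 0]}, {"grip": 0, "linear": [4, -4, 0], "angular": [0, 0, 0]}, {"grip": 0, "linear": [4, -4, 0], "angular": [0, 0, 0]}, {"grip": 0, "linear": [4, -4, 0], "angular": [0, 0, 0]}, {"grip": 0, "linear": [4, -4, 0], "angular": [0, 0, 0]}, {"grip": 0, "linear": [4, -4, 0], "angular": [0, 0, 0]}, {"grip": 0, "linear": [4, -4, 0], "angular": [0, 0, 0]}]'

```text
time_s: 1.75
position: [0.5766, 0.0964, 0.2313]
orientation: [3.141, 0.0, 2.791]
ft_force: [0.0, 0.9, -0.0]
width: 0.001
grip_force: 0.0
```

drive_tool --increments '[{"grip": 0, "linear": [4.7, -4.3, 0], "angular": [0, 0, 0]}, {"grip": 0, "linear": [4.8, -4.3, 0], "angular": [0, 0, 0]}, {"grip": 0, "linear": [0, 0, 0], "angular": [0, 0, 0]}, {"grip": 0, "linear": [0, 0, -4], "angular": [0, 0, 0]}, {"grip": 0, "linear": [0, 0, -5], "angular": [0, 0, 0]}, {"grip": 0, "linear": [0, 0, -4], "angular": [0, 0, 0]}, {"grip": 0, "linear": [0, 0, -2.5], "angular": [0, 0, 0]}, {"grip": 0, "linear": [0, 0, -2], "angular": [0, 0, 0]}, {"grip": 0, "linear": [0, 0, 0], "angular": [0, 0, 0]}]'

```text
time_s: 2.88
position: [0.6668, 0.0148, 0.0554]
orientation: [-3.141, -0.002, 2.791]
ft_force: [0.8, -0.1, 0.4]
width: 0.001
grip_force: 0.0
```

```bash
python3 - <<'E'
import numpy as np
C=np.array([55.94,.61]);p0=np.array([67.13,1.0])
for a in list(range(-8,-170,-10)):
    p=(C+11.3*np.array([np.cos(np.radians(a)),np.sin(np.radians(a))])).round(1);print(a,p,(p-p0).round(1));p0=p
E
```

```text
-8 [67.1 -1. ] [-0. -2.]
-18 [66.7 -2.9] [-0.4 -1.9]
-28 [65.9 -4.7] [-0.8 -1.8]
-38 [64.8 -6.3] [-1.1 -1.6]
-48 [63.5 -7.8] [-1.3 -1.5]
-58 [61.9 -9. ] [-1.6 -1.2]
-68 [60.2 -9.9] [-1.7 -0.9]
-78 [ 58.3 -10.4] [-1.9 -0.5]
-88 [ 56.3 -10.7] [-2.  -0.3]
-98 [ 54.4 -10.6] [-1.9  0.1]
-108 [ 52.4 -10.1] [-2.   0.5]
-118 [50.6 -9.4] [-1.8  0.7]
-128 [49.  -8.3] [-1.6  1.1]
-138 [47.5 -7. ] [-1.5  1.3]
-148 [46.4 -5.4] [-1.1  1.6]
-158 [45.5 -3.6] [-0.9  1.8]
-168 [44.9 -1.7] [-0.6  1.9]
```

drive_tool --increments '[{"grip": 0, "linear": [0.3, -1.2, 0], "angular": [0, 0, 0]}, {"grip": 0, "linear": [0.1, -1.3, 0], "angular": [0, 0, 0]}, {"grip": 0, "linear": [-0.2, -1, 0], "angular": [0, 0, 0]}, {"grip": 0, "linear": [-0.2, -0.9, 0], "angular": [0, 0, 0]}, {"grip": 0, "linear": [-0.4, -0.9, 0], "angular": [0, 0, 0]}, {"grip": 0, "linear": [-0.4, -0.9, 0], "angular": [0, 0, 0]}, {"grip": 0, "linear": [-0.5, -0.8, 0], "angular": [0, 0, 0]}, {"grip": 0, "linear": [-0.6, -0.8, 0], "angular": [0, 0, 0]}, {"grip": 0, "linear": [-0.6, -0.8, 0], "angular": [0, 0, 0]}, {"grip": 0, "linear": [-0.7, -0.7, 0], "angular": [0, 0, 0]}]'

```text
time_s: 4.12
position: [0.6357, -0.0794, 0.0563]
orientation: [3.142, 0.0, 2.791]
ft_force: [1.3, 0.8, 0.2]
width: 0.0
grip_force: 0.4
```

```bash
cat > look.py <<'E'
from m import *
import sys
a=grab_frame("top");B=measure(a)
s=state();p=np.array(s["position"])-[.5594,.0061,0];print("tool r,ang",np.hypot(*p[:2]).round(4),np.degrees(np.arctan2(p[1],p[0])).round(1),s["time_s"])
for n,lo,hi,z in [("red",(0,150,90),(6,255,255),.085),("blue",(105,140,40),(125,255,255),.065)]:
    for c,k,q in B(lo,hi,(220,165,360,295),z):
        q=q-[.5594,.0061,0];g=np.degrees(np.arctan2(q[1],q[0]));print(n,c,k,"r",np.hypot(*q[:2]).round(4),"ang",g.round(1),"mod60",(g%60).round(1))
if len(sys.argv)>1: cv2.imwrite(sys.argv[1],cv2.resize(a[140:340,190:450],None,fx=3,fy=3,interpolation=cv2.INTER_CUBIC))
E
python3 look.py pics/l1.png
```

```text
tool r,ang 0.1146 -48.8 4.175
blue [243.4 208.1] 49 r 0.1089 ang 63.4 mod60 3.4
```

View pics/l1.png

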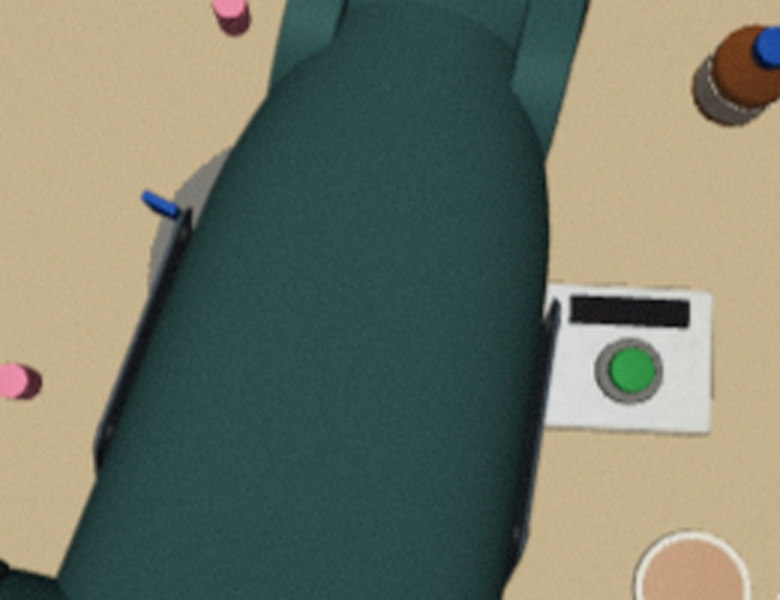

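The arm hides most of the disc, but the far tab at 63.4° puts the pushed tab at -56.6°, so the push works as planned. I carry on.

drive_tool --increments '[{"grip": 0, "linear": [-0.8, -0.6, 0], "angular": [0, 0, 0]}, {"grip": 0, "linear": [-0.9, -0.5, 0], "angular": [0, 0, 0]}, {"grip": 0, "linear": [-0.9, -0.5, 0], "angular": [0, 0, 0]}, {"grip": 0, "linear": [-0.8, -0.4, 0], "angular": [0, 0, 0]}, {"grip": 0, "linear": [-1, -0.3, 0], "angular": [0, 0, 0]}, {"grip": 0, "linear": [-0.9, -0.2, 0], "angular": [0, 0, 0]}, {"grip": 0, "linear": [-1, -0.2, 0], "angular": [0, 0, 0]}, {"grip": 0, "linear": [-1, -0.1, 0], "angular": [0, 0, 0]}, {"grip": 0, "linear": [-1, 0, 0], "angular": [0, 0, 0]}, {"grip": 0, "linear": [-0.9, 0.1, 0], "angular": [0, 0, 0]}]'

```text
time_s: 5.42
position: [0.5435, -0.1058, 0.0563]
orientation: [-3.142, 0.0, 2.791]
ft_force: [1.2, -0.2, -0.6]
width: 0.001
grip_force: 0.4
```

drive_tool --increments '[{"grip": 0, "linear": [-1, 0.2, 0], "angular": [0, 0, 0]}, {"grip": 0, "linear": [-1, 0.3, 0], "angular": [0, 0, 0]}, {"grip": 0, "linear": [-0.9, 0.3, 0], "angular": [0, 0, 0]}, {"grip": 0, "linear": [-0.9, 0.4, 0], "angular": [0, 0, 0]}, {"grip": 0, "linear": [-0.8, 0.5, 0], "angular": [0, 0, 0]}, {"grip": 0, "linear": [-0.8, 0.6, 0], "angular": [0, 0, 0]}, {"grip": 0, "linear": [-0.8, 0.6, 0], "angular": [0, 0, 0]}, {"grip": 0, "linear": [-0.7, 0.7, 0], "angular": [0, 0, 0]}]'

```text
time_s: 6.42
position: [0.4746, -0.0694, 0.0563]
orientation: [-3.142, 0.0, 2.791]
ft_force: [0.0, -0.6, 1.2]
width: 0.001
grip_force: 0.4
```

```bash
python3 look.py
```

```text
tool r,ang 0.1138 -139.0 6.475
blue [310.3 186.1] 49 r 0.1087 ang -26.9 mod60 33.1
blue [260.4 188.9] 36 r 0.1096 ang 33.5 mod60 33.5
blue [258.5 215. ] 107 r 0.0724 ang 62.5 mod60 2.5
blue [238.2 233.7] 50 r 0.1085 ang 93.9 mod60 33.9
blue [265.6 275.5] 53 r 0.1097 ang 153.9 mod60 33.9
```

drive_tool --increments '[{"grip": 0, "linear": [-0.5, 0.7, 0], "angular": [0, 0, 0]}, {"grip": 0, "linear": [-0.5, 0.8, 0], "angular": [0, 0, 0]}, {"grip": 0, "linear": [-0.4, 0.9, 0], "angular": [0, 0, 0]}, {"grip": 0, "linear": [-0.4, 0.7, 0], "angular": [0, 0, 0]}, {"grip": 0, "linear": [0, 0, 0], "angular": [0, 0, 0]}]'

```text
time_s: 7.1
position: [0.4567, -0.0383, 0.0562]
orientation: [3.142, -0.0, 2.792]
ft_force: [0.1, 0.4, 0.4]
width: -0.003
grip_force: 0.0
```

```bash
python3 look.py
```

```text
tool r,ang 0.1118 -156.4 7.15
blue [276.9 181.7] 34 r 0.1099 ang 12.8 mod60 12.8
blue [324.4 196.4] 47 r 0.1089 ang -47.3 mod60 12.7
blue [265.6 205.6] 106 r 0.073 ang 42.1 mod60 42.1
blue [240.6 215.9] 50 r 0.1081 ang 73.0 mod60 13.0
blue [251.1 264.4] 50 r 0.1091 ang 133.0 mod60 13.0
```

drive_tool --increments '[{"grip": 0, "linear": [-0.1, 0.25, 0], "angular": [0, 0, 0]}, {"grip": 0, "linear": [0, 0, 0], "angular": [0, 0, 0]}, {"grip": 0, "linear": [0.2, -0.6, 0], "angular": [0, 0, 0]}, {"grip": 0, "linear": [0, 0, 3], "angular": [0, 0, 0]}, {"grip": 0, "linear": [0, 0, 5], "angular": [0, 0, 0]}, {"grip": 0, "linear": [0, -4, 5], "angular": [0, 0, 0]}, {"grip": 0, "linear": [0, -6, 0], "angular": [0, 0, 0]}, {"grip": 0, "linear": [0, -6, 0], "angular": [0, 0, 0]}, {"grip": 0, "linear": [1, -3.5, 0], "angular": [0, 0, 0]}, {"grip": 0, "linear": [0, 0, 0], "angular": [0, 0, 0]}]'

```text
time_s: 8.4
position: [0.4683, -0.2392, 0.1846]
orientation: [-3.141, -0.0, 2.788]
ft_force: [-0.2, 0.4, -0.3]
width: 0.001
grip_force: 0.0
```

```bash
cat >> look.py <<'E'
hsv=cv2.cvtColor(a,cv2.COLOR_BGR2HSV);m=cv2.inRange(hsv,np.array((15,120,120)),np.array((32,255,255)));m[:282]=0;m[312:]=0;m[:,:240]=0;m[:,300:]=0
v,u=np.nonzero(m);Q=np.array([at("top",x,.006)[:2] for x in np.c_[u,v]]);c=Q.mean(0);w=np.linalg.svd(Q-c)[2][0]
d=c-[.5594,.0061];print("strip",len(Q),c.round(4),"ang by centroid",np.degrees(np.arctan2(d[1],d[0])).round(2),"by axis",np.degrees(np.arctan2(*w[::-1])).round(2))
E
python3 look.py pics/l2.png
```

```text
tool r,ang 0.2603 -110.6 8.45
red [278.  260.5] 105 r 0.0704 ang 163.2 mod60 43.2
blue [277.3 182.4] 39 r 0.1082 ang 12.5 mod60 12.5
blue [324.8 196.9] 52 r 0.1089 ang -48.0 mod60 12.0
blue [265.8 205.6] 108 r 0.0726 ang 41.9 mod60 41.9
blue [240.3 215.7] 51 r 0.1088 ang 72.8 mod60 12.8
blue [336.  245.1] 50 r 0.1096 ang -107.8 mod60 12.2
blue [251.1 264.5] 55 r 0.1092 ang 133.1 mod60 13.1
blue [299.2 279.2] 38 r 0.1097 ang -167.3 mod60 12.7
strip 331 [0.4198 0.0536] ang by centroid 161.2 by axis 158.85
```

View pics/l2.png

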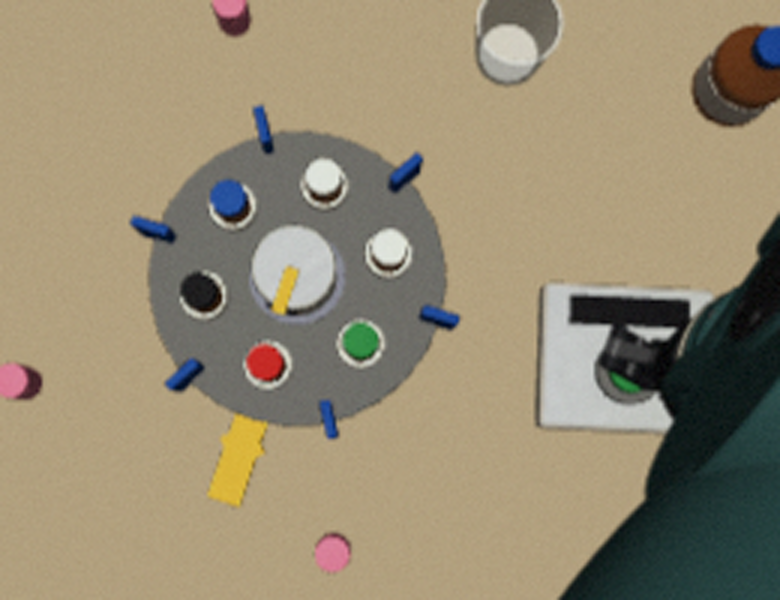

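The red vial now stands almost above the strip, at (278,260). It measures about 162.5° against about 161.2° for the pointer. I check the strip's direction without the row cut that biased the axis fit.

```bash
python3 - <<'E'
from m import *
M=0
for _ in range(3): M=M+grab_frame("top").astype(float)
a=(M/3).astype(np.uint8);hsv=cv2.cvtColor(a,cv2.COLOR_BGR2HSV);m=cv2.inRange(hsv,np.array((15,120,120)),np.array((32,255,255)))
m[:268]=0;m[320:]=0;m[:,:240]=0;m[:,300:]=0
v,u=np.nonzero(m);Q=np.array([at("top",x,.006)[:2] for x in np.c_[u,v]]);C=np.array([.5588,.0059])
r=np.hypot(*(Q-C).T);print(len(Q),r.min(),r.max())
g=np.radians(161);e=np.array([np.cos(g),np.sin(g)]);n=np.array([-e[1],e[0]]);s=(Q-C)@e;w=(Q-C)@n
# per-slice midline
S,W=[],[]
for lo in np.arange(.116,.174,.006):
    k=(s>=lo)&(s<lo+.006)
    if k.sum()>5: S.append(s[k].mean());W.append((w[k].max()+w[k].min())/2); print(round(lo,3),k.sum(),w[k].min().round(4),w[k].max().round(4))
f=np.polyfit(S,W,1);print("slope deg",161+np.degrees(f[0]),"offset at axis",f[1],"mean ang",161+np.degrees(np.mean(W)/np.mean(S)))
for z,box in [(.097,(225,200,320,262))]:
    mm=cv2.inRange(hsv,np.array((15,120,120)),np.array((32,255,255)));k=np.zeros_like(mm);k[box[1]:box[3],box[0]:box[2]]=mm[box[1]:box[3],box[0]:box[2]]
    v,u=np.nonzero(k);Q=np.array([at("top",x,z)[:2] for x in np.c_[u,v]]);d=np.linalg.svd(Q-Q.mean(0))[2][0];print("bar",len(Q),Q.mean(0),np.degrees(np.arctan2(d[1],d[0]))%180)
E
```

```text
363 0.11055554183021411 0.17757963159066792
0.116 32 -0.0133 0.0121
0.122 29 -0.0132 0.0128
0.128 41 -0.0174 0.0165
0.134 33 -0.0145 0.0143
0.14 30 -0.0123 0.013
0.146 34 -0.0136 0.0131
0.152 30 -0.0129 0.0124
0.158 34 -0.0135 0.0131
0.164 31 -0.0134 0.0132
0.17 32 -0.0134 0.0133
slope deg 161.32766503461772 offset at axis -0.0010223044946697365 mean ang 160.92647217825285
bar 66 [0.54155596 0.0120241 ] 161.90094372864147
```

drive_tool --increments '[{"grip": 0, "linear": [-0.2, 4.8, 0], "angular": [0, 0, 0]}, {"grip": 0, "linear": [-0.2, 4.8, 0], "angular": [0, 0, 0]}, {"grip": 0, "linear": [-0.2, 4.8, 0], "angular": [0, 0, 0]}, {"grip": 0, "linear": [-0.2, 4.7, 0], "angular": [0, 0, 0]}, {"grip": 0, "linear": [0, 0, 0], "angular": [0, 0, 0]}, {"grip": 0, "linear": [0, 0, -5], "angular": [0, 0, 0]}, {"grip": 0, "linear": [0, 0, -3], "angular": [0, 0, 0]}, {"grip": 0, "linear": [0, 0, 0], "angular": [0, 0, 0]}]'

```text
time_s: 9.6
position: [0.4588, -0.0451, 0.1039]
orientation: [-3.141, -0.003, 2.791]
ft_force: [0.3, -0.3, 0.9]
width: -0.002
grip_force: 0.0
```

drive_tool --increments '[{"grip": 0, "linear": [0, 0, -2.5], "angular": [0, 0, 0]}, {"grip": 0, "linear": [0, 0, -2.3], "angular": [0, 0, 0]}, {"grip": 0, "linear": [0, 0, 0], "angular": [0, 0, 0]}, {"grip": 0, "linear": [-0.2, 0.5, 0], "angular": [0, 0, 0]}, {"grip": 0, "linear": [-0.1, 0.3, 0], "angular": [0, 0, 0]}, {"grip": 0, "linear": [-0.05, 0.15, 0], "angular": [0, 0, 0]}, {"grip": 0, "linear": [0, 0, 0], "angular": [0, 0, 0]}, {"grip": 0, "linear": [0, 0, 0], "angular": [0, 0, 0]}]'

```text
time_s: 10.6
position: [0.4567, -0.0359, 0.0572]
orientation: [3.142, 0.0, 2.791]
ft_force: [-0.3, 0.1, 0.3]
width: 0.001
grip_force: 0.0
```

```bash
python3 look.py; python3 look.py
```

```text
tool r,ang 0.111 -157.7 10.65
blue [277.2 181.4] 34 r 0.1104 ang 12.3 mod60 12.3
blue [324.8 197. ] 50 r 0.1086 ang -48.1 mod60 11.9
blue [265.8 205.6] 108 r 0.0726 ang 41.9 mod60 41.9
blue [240.2 215.4] 47 r 0.1093 ang 72.5 mod60 12.5
blue [250.8 264.2] 45 r 0.1092 ang 132.6 mod60 12.6
tool r,ang 0.1111 -157.7 10.7
blue [277.2 181.4] 34 r 0.1104 ang 12.3 mod60 12.3
blue [324.8 197. ] 48 r 0.1086 ang -48.1 mod60 11.9
blue [265.9 205.6] 108 r 0.0725 ang 41.7 mod60 41.7
blue [240.3 215.4] 47 r 0.1091 ang 72.6 mod60 12.6
blue [250.9 264.2] 46 r 0.1092 ang 132.7 mod60 12.7look.py:10: RuntimeWarning: Mean of empty slice.
  v,u=np.nonzero(m);Q=np.array([at("top",x,.006)[:2] for x in np.c_[u,v]]);c=Q.mean(0);w=np.linalg.svd(Q-c)[2][0]
  ret = ret.dtype.type(ret / rcount)
Traceback (most recent call last):
  File "look.py", line 10, in <module>
    v,u=np.nonzero(m);Q=np.array([at("top",x,.006)[:2] for x in np.c_[u,v]]);c=Q.mean(0);w=np.linalg.svd(Q-c)[2][0]
                                                                                           ~~~~~~~~~~~~~^^^^^
numpy.linalg.LinAlgError: 1-dimensional array given. Array must be at least two-dimensional
look.py:10: RuntimeWarning: Mean of empty slice.
  v,u=np.nonzero(m);Q=np.array([at("top",x,.006)[:2] for x in np.c_[u,v]]);c=Q.mean(0);w=np.linalg.svd(Q-c)[2][0]
  ret = ret.dtype.type(ret / rcount)
Traceback (most recent call last):
  File "look.py", line 10, in <module>
    v,u=np.nonzero(m);Q=np.array([at("top",x,.006)[:2] for x in np.c_[u,v]]);c=Q.mean(0);w=np.linalg.svd(Q-c)[2][0]
                                                                                           ~~~~~~~~~~~~~^^^^^
numpy.linalg.LinAlgError: 1-dimensional array given. Array must be at least two-dimensional
```

drive_tool --increments '[{"grip": 0, "linear": [-0.05, 0.15, 0], "angular": [0, 0, 0]}, {"grip": 0, "linear": [-0.03, 0.1, 0], "angular": [0, 0, 0]}, {"grip": 0, "linear": [0, 0, 0], "angular": [0, 0, 0]}]'

```text
time_s: 11.08
position: [0.4558, -0.0333, 0.0571]
orientation: [3.142, -0.0, 2.791]
ft_force: [0.7, -0.4, -0.1]
width: 0.001
grip_force: 0.1
```

```bash
python3 look.py 2>/dev/null
```

```text
tool r,ang 0.1109 -159.2 11.125
blue [278.6 181.8] 36 r 0.109 ang 10.9 mod60 10.9
blue [325.3 197.6] 46 r 0.1087 ang -49.0 mod60 11.0
blue [266.5 205.2] 110 r 0.0724 ang 40.5 mod60 40.5
blue [240.5 214.2] 44 r 0.1096 ang 71.1 mod60 11.1
blue [249.8 263.5] 45 r 0.1099 ang 131.2 mod60 11.2
```

drive_tool --increments '[{"grip": 0, "linear": [0.2, -0.6, 0], "angular": [0, 0, 0]}, {"grip": 0, "linear": [0, 0, 0], "angular": [0, 0, 0]}, {"grip": 0, "linear": [0, 0, 4], "angular": [0, 0, 0]}, {"grip": 0, "linear": [0, 0, 4], "angular": [0, 0, 0]}, {"grip": 0, "linear": [0, -2, 0], "angular": [0, 0, 0]}, {"grip": 0, "linear": [0.8, -5, 0], "angular": [0, 0, 0]}, {"grip": 0, "linear": [0.8, -5, 0], "angular": [0, 0, 0]}, {"grip": 0, "linear": [0.8, -5, 0], "angular": [0, 0, 0]}, {"grip": 0, "linear": [0.6, -3.3, 0], "angular": [0, 0, 0]}, {"grip": 0, "linear": [0, 0, 0], "angular": [0, 0, 0]}]'

```text
time_s: 12.38
position: [0.4879, -0.2444, 0.1366]
orientation: [-3.142, -0.0, 2.788]
ft_force: [-0.2, -0.3, -1.2]
width: 0.002
grip_force: 0.0
```

```bash
python3 look.py pics/l3.png 2>/dev/null; python3 - <<'E'
from h import *
s=state();print(s["position"]);cv2.imwrite("pics/w1.png",grab_frame("wrist"))
for r in regions_of("wrist","scan_top")[:2]: print(r["confidence"],r["location"],at("wrist",r["location"],.037))
E
```

```text
tool r,ang 0.2592 -106.1 12.425
red [277.2 260.2] 106 r 0.0703 ang 161.8 mod60 41.8
blue [278.8 182.6] 41 r 0.107 ang 10.8 mod60 10.8
blue [325.5 198.1] 55 r 0.1082 ang -49.6 mod60 10.4
blue [266.5 205.1] 109 r 0.0725 ang 40.5 mod60 40.5
blue [241.  214.5] 49 r 0.1083 ang 71.3 mod60 11.3
blue [335.5 246.3] 47 r 0.1094 ang -109.3 mod60 10.7
blue [250.2 263.7] 56 r 0.1095 ang 131.7 mod60 11.7
blue [297.8 279.4] 39 r 0.1094 ang -168.8 mod60 11.2
strip 331 [0.4198 0.0536] ang by centroid 161.2 by axis 158.85
[ 0.48754191 -0.24292959  0.13669354]
0.62 [318.0, 235.2] [ 0.48625228 -0.23904443  0.037     ]
```

View pics/l3.png

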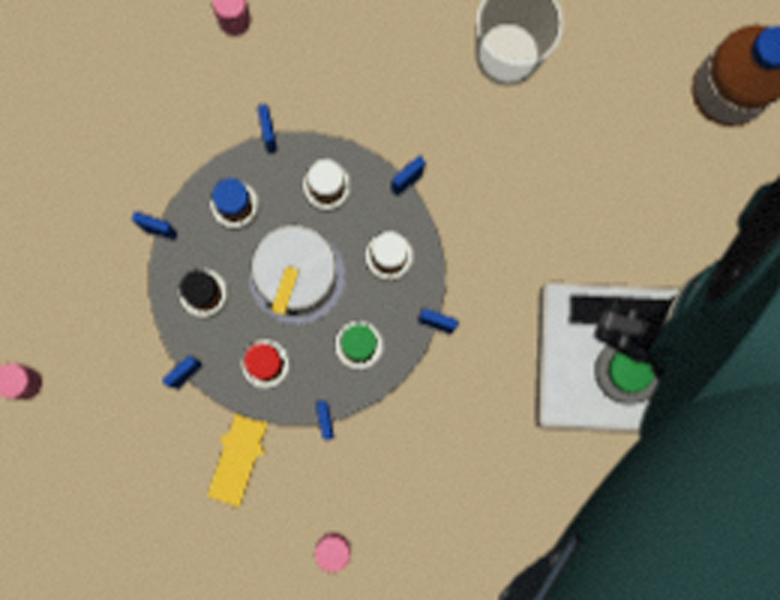

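View pics/w1.png

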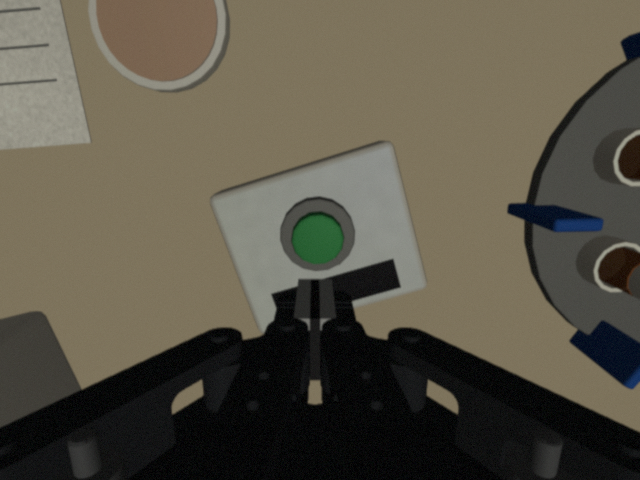

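The vial is lined up at about 161.0° against 161.1° for the pointer. Every vial stands in its cup and the bench looks undisturbed. The wrist view shows the button at (318,238), just where I expected it, so I press now.

drive_tool --increments '[{"grip": 0, "linear": [0, 0.2, -3], "angular": [0, 0, 0]}, {"grip": 0, "linear": [0, 0, -3], "angular": [0, 0, 0]}, {"grip": 0, "linear": [0, 0, -1.8], "angular": [0, 0, 0]}, {"grip": 0, "linear": [0, 0, -0.5], "angular": [0, 0, 0]}, {"grip": 0, "linear": [0, 0, 0], "angular": [0, 0, 0]}]'

```text
time_s: 13.15
position: [0.4879, -0.2399, 0.0545]
orientation: [3.142, 0.0, 2.792]
ft_force: [-1.5, -0.4, 0.1]
width: -0.001
grip_force: 0.0
```

drive_tool --increments '[{"grip": 0, "linear": [0, 0, -0.3], "angular": [0, 0, 0]}, {"grip": 0, "linear": [0, 0, -0.3], "angular": [0, 0, 0]}, {"grip": 0, "linear": [0, 0, -0.2], "angular": [0, 0, 0]}, {"grip": 0, "linear": [0, 0, 0], "angular": [0, 0, 0]}]'

```text
time_s: 13.65
position: [0.4881, -0.2405, 0.0462]
orientation: [3.142, 0.001, 2.791]
ft_force: [1.7, 0.0, 2.9]
width: 0.0
grip_force: 1.6
```

drive_tool --increments '[{"grip": 0, "linear": [0, 0, -0.2], "angular": [0, 0, 0]}, {"grip": 0, "linear": [0, 0, 0], "angular": [0, 0, 0]}]'

```text
time_s: 13.9
position: [0.4882, -0.2406, 0.0456]
orientation: [-3.141, 0.002, 2.791]
ft_force: [-4.2, 4.1, 25.9]
width: 0.0
grip_force: 13.0
```

drive_tool --increments '[{"grip": 0, "linear": [0, 0, -0.2], "angular": [0, 0, 0]}, {"grip": 0, "linear": [0, 0, 0], "angular": [0, 0, 0]}]'

```text
time_s: 14.15
position: [0.4884, -0.2407, 0.0451]
orientation: [-3.141, 0.003, 2.791]
ft_force: [-10.4, 7.6, 52.8]
width: 0.002
grip_force: 26.0
```

```bash
python3 - <<'E'
from h import *
a=grab_frame("side")[150:240,310:420]
b=cv2.imread("pics/side.png")[150:240,310:420]
cv2.imwrite("pics/s2.png",cv2.resize(np.vstack([a,b]),None,fx=3.3,fy=3.3,interpolation=cv2.INTER_CUBIC))
# wrist-independent height: triangulate the released button's top by side+top pictures
t=cv2.imread("pics/top.png");s=cv2.imread("pics/side.png")
def g(im,x0,y0,x1,y1):
    m=cv2.inRange(cv2.cvtColor(im,cv2.COLOR_BGR2HSV),np.array((45,100,90)),np.array((85,255,255)))[y0:y1,x0:x1];v,u=np.nonzero(m);return u.mean()+x0,v.mean()+y0
A=g(t,370,240,430,285);B=g(s,345,170,395,210)
(o1,d1),(o2,d2)=ray("top",A),ray("side",B);k=np.linalg.lstsq(np.c_[d1,-d2],o2-o1,rcond=None)[0];print(A,B,o1+k[0]*d1,o2+k[1]*d2,state()["ft_force"])
E
```

```text
(np.float64(400.56953642384104), np.float64(262.6754966887417)) (np.float64(368.85593220338984), np.float64(186.8728813559322)) [ 0.48748605 -0.24063543  0.05181969] [ 0.48608186 -0.24101232  0.05182379] [-12.06001206   8.02326229  52.50820611]
```

View pics/s2.png

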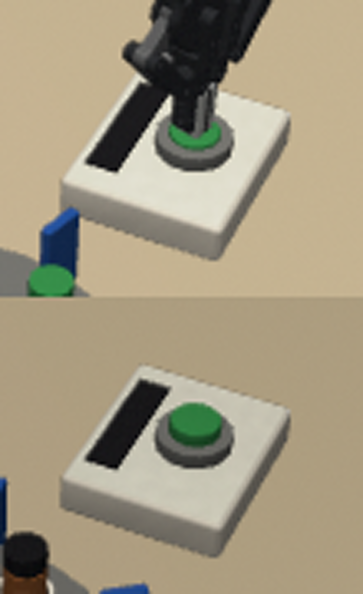

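The released button top triangulates to z = 0.0518 m at (0.487, -0.241). The tip now stops hard at 0.0455 m, so the button is fully down by its 6 mm travel. The picture shows it sunk into its collar under the fingers. Now I let it up and move away.

drive_tool --increments '[{"grip": 0, "linear": [0, 0, 0.5], "angular": [0, 0, 0]}, {"grip": 0, "linear": [0, 0, 1.5], "angular": [0, 0, 0]}, {"grip": 0, "linear": [0, 0, 4], "angular": [0, 0, 0]}, {"grip": 0, "linear": [0, 0, 5], "angular": [0, 0, 0]}, {"grip": 0, "linear": [0, -3, 3], "angular": [0, 0, 0]}, {"grip": 0, "linear": [-1, -4, 0], "angular": [0, 0, 0]}, {"grip": 0, "linear": [-1, -4, 0], "angular": [0, 0, 0]}, {"grip": 0, "linear": [0, 0, 0], "angular": [0, 0, 0]}, {"grip": 0, "linear": [0, 0, 0], "angular": [0, 0, 0]}]'

```text
time_s: 15.32
position: [0.4675, -0.35, 0.1818]
orientation: [3.141, -0.001, 2.79]
ft_force: [-0.1, -0.5, 0.2]
width: 0.001
grip_force: 0.0
```

```bash
python3 look.py pics/l4.png 2>/dev/null; python3 - <<'E'
from h import *
s=state();print(s["position"],s["ft_force"])
(t,sd)=(cv2.imread("pics/top.png"),cv2.imread("pics/side.png"));b=grab_frame("side")
m=cv2.inRange(cv2.cvtColor(b,cv2.COLOR_BGR2HSV),np.array((45,100,90)),np.array((85,255,255)))[170:210,345:395];v,u=np.nonzero(m);print("button side px now",u.mean()+345,v.mean()+170,len(u))
E
```

```text
tool r,ang 0.3673 -104.5 15.375
red [277.2 260.1] 104 r 0.0702 ang 161.7 mod60 41.7
blue [278.6 182.2] 40 r 0.1081 ang 10.9 mod60 10.9
blue [325.4 197.7] 49 r 0.1088 ang -49.2 mod60 10.8
blue [266.5 205.1] 107 r 0.0725 ang 40.5 mod60 40.5
blue [240.6 214.3] 46 r 0.1092 ang 71.2 mod60 11.2
blue [335.3 246.2] 49 r 0.1089 ang -109.3 mod60 10.7
blue [250.1 263.6] 53 r 0.1095 ang 131.6 mod60 11.6
blue [297.8 279.4] 39 r 0.1094 ang -168.8 mod60 11.2
strip 331 [0.4198 0.0536] ang by centroid 161.2 by axis 158.85
[ 0.46770677 -0.34960191  0.18188503] [-0.1312673   0.88479944 -0.03980143]
button side px now 368.8333333333333 187.15079365079364 126
```

The vial is still lined up, the button is back up and the arm is clear, so I hand in.

```bash
python3 -c "
from rig import *
print(hand_in())"
```

```text
the job is handed in; nothing more can be done
None
```

I turned the carousel until the red-capped vial lined up with the yellow pointer, to within about 1° by the camera. I then pressed the scan button fully down, let it come up again, moved the arm clear and handed the job in after about 15 s; no verdict came back.

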